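Unlock the bench balance keypad and zero it

TASK

The keypad of the orange bench balance is locked. Unlock it by pressing the two blue keys together, one fingertip on each, and holding both fully down for a full three seconds with no other key pressed; then let go of them and press the green key between them fully down on its own to zero the empty pan, and let go. Do not touch the steel pan, do not press the red or the white key, and leave the tube, the carton and the check weight where they are.

Things in the scene. Friction and masses are not known exactly. Their poses are not given: they have to be found in the camera images.
- balance: Orange bench balance, fixed on the bench, 200 mm wide (its y), 280 mm deep (its x). Origin at the centre of its footprint on the bench; x to its back, y to its left, z up. The rear is level, 62 mm high, and carries the pan; the front 93 mm (x -140 to -47 mm) is a sloping control panel with a flat display and, in front of it, one row of five square keys.
- panel (a point): Middle of the control panel's surface, 54 mm above the bench. The panel slopes down to the front by 10 degrees, so its outward normal leans 10 degrees from vertical towards the balance's -x. Key row: 20 mm down the slope from here, keys from the left (+y) red, blue, green, blue, white at y = +66, +30, 0, -30, -66 mm; caps stand 7 mm out of the panel and spring back when let go.
- unlock_left (a joint): Left blue key: how far it is pressed into the panel, 0 up, 0.004 m fully down (at its stop). It starts to move at 2 N and takes 4 N fully down.
- unlock_right (a joint): Right blue key: as unlock_left.
- tare (a joint): Green key (zero): as unlock_left.
- power (a joint): Red key (on/off): as unlock_left. Not to be pressed.
- print (a joint): White key (print): as unlock_left. Not to be pressed.
- unlock_left_top (a point): Centre of the top face of the left blue key (cap 20 mm wide along the row, 18 mm up the slope), about 57 mm above the bench with the key up; it moves with the key. Its z is the panel's normal (out of the panel), its y runs along the row to the left.
- unlock_right_top (a point): Centre of the top face of the right blue key (cap 20 x 18 mm), 60 mm from the left one. Axes as for unlock_left_top.
- tare_top (a point): Centre of the top face of the green key (cap 18 x 18 mm), midway between the blue keys; gaps of 11 mm to each of them. Axes as for unlock_left_top.
- power_top (a point): Centre of the top face of the red key (cap 16 mm wide), 36 mm to the left of the left blue key.
- print_top (a point): Centre of the top face of the white key (cap 16 mm wide), 36 mm to the right of the right blue key.
- pan: Round steel weighing pan, 144 mm across, 8 mm thick, fixed on the rear of the balance; origin at the centre of its underside, 84 mm above the bench (its top is 92 mm above the bench). Its front edge is 99 mm behind the key row. Not to be touched.
- tube: Red toothpaste tube with white cap, lying loose on the bench beside the balance, 150 mm long (cap towards its -x), up to 54 mm wide and 36 mm high; origin on the bench under its middle. To be left alone.
- carton: Green and white toothpaste carton lying loose on the bench beside the balance, 150 x 44 x 36 mm, long side along its x; origin at the centre of its underside. To be left alone.
- weight: Steel check weight with a knob, loose on the bench beside the balance, 38 mm across, 68 mm high; origin at the centre of its underside. To be left alone.

How it is judged:
By the outcome, as a careful person would: the job done as asked, in the order asked, and still so for the second after the job is handed in, with the robot touching nothing.
It also fails if it takes over 48 s, if anything falls off the work surface, if the arm or the gripper's body presses on something with over 40 N, if the wrist force passes 120 N, or if a joint passes its speed limit or range.

ROBOT

A 6-joint arm with a two-finger parallel gripper is mounted at the origin on the work surface. World frame = base frame: x ahead of the robot, y to its left, z up, the work surface at z = 0. Lengths are in m, angles in degrees, forces in N, time in s.
With the tool pointing down it reaches from about 0.325 to 0.775 m from the base axis. Payload 5.5 kg.
Tool frame: the origin (TCP) lies between the finger pads; the fingertips stand 11 mm ahead of it and the grasp point (between the pads) lies 8 mm behind it; z points along the fingers, y is the line along which they close (so a half turn about z gives the same grasp; the last joint's range is limited). The gripper opens to 88 mm and grips with 3 to 60 N. Pads are 20 mm wide; open, the fingers measure 115 mm over their backs; the gripper's body (75 mm by 178 mm) begins 61 mm behind the grasp point.
Start: joints at [-69.769, 5.22, 70.514, -0, 104.267, -3.249], TCP at [0.239, -0.55, 0.234] pointing down, gripper open.
Joint ranges: [-164.24, 164.24], [-49.07, 125.15], [9.68, 141.18], [-86.29, 266.29], [3.28, 154.24], [-151.56, 151.56]. Speed limits (degrees/s): [147.25, 147.25, 172.46, 180, 180, 180].

INTERFACE

Orientations are given as [roll, pitch, yaw] about the fixed x, y, z axes, in that order (R = Rz(yaw) Ry(pitch) Rx(roll)).
In Python, from station import robot, solver, grab_frame, get_calibration, look_for, regions_of gives the robot as it stands. The module is installed in compiled form; this text tells all that it offers. Calls block until the motion is done:
- robot.move_ptp(position, orientation): joint-space move of the TCP to a pose.
- robot.line_to(position, ori=None, velocity=0.15, force_limit=None): straight line of the TCP; ori=None keeps the orientation; velocity is the mean speed in m/s. With force_limit (N) it stops when the force on the tool has changed by that much, and returns True; else False.
- robot.movej(angles): joint-space move.
- robot.open_jaws() and robot.grab(grip_force=None): open the fingers fully, or close them until they stop; grip_force is the grip in N (None keeps the last).
- robot.pause(seconds).
- solver.inverse_kinematics(position, orientation): joint angles nearest the present ones, or None.
- robot.sense(): the state.
- grab_frame(name): name is "scene" or "top"; returns the picture (420x560x3 uint8, red, green, blue); there is no depth.
- get_calibration(name): a dict with "mtx" (3x3 intrinsics, pixels), "eye" and "attitude" of the camera in the world. Camera axes: x right, y down, z forward; pixel columns grow to the right and rows downward; lengths in m; the calibration is good to about 2 mm. A picture is of the moment at which its call begins. get_calibration takes no time and is no camera call.
A pose or a line that the arm cannot do raises robot.PlanningError and nothing moves.
- robot.finish_job(): hands the job in; it is judged then, once.
Trained networks look in the newest picture that a camera, given by its name, has taken for a name from the list of things; names that differ only in an ending like _2 or _b are one class to them, and where a whole thing is asked for, a point or a joint stands for the part that bears it (a point fixed in the world has none). Each returns a list of dicts, best first, with "score" (0 to 1); they miss things now and then, are a little off and sometimes report something else, mostly with a low value. They report only what shows in the picture. A call takes as long as a camera call.
- look_for(camera, label): "extent" ([left, top, right, bottom] in pixels, round what is visible of it).
- regions_of(camera, label): "pixels" (420x560 bool, what is visible of it) and "extent" ([left, top, right, bottom] in pixels, round what is visible of it).
The state is a dict: "t": time; "q": joint angles; "dq": joint speeds; "joint_efforts": joint torques, N m; "tool_pos": TCP position; "ee_rot": TCP orientation; "contact_force": force on the tool from outside, world axes, zero at the start; "torque": the same for the moment, N m; "gripper_width": opening from 0.0 (shut) to 1.0 (fully open); "gripper_force": force on a finger pad.
Only numpy, scipy, OpenCV 4.12 (cv2) and the standard library are available. Lean on these libraries where they do the work, as an engineer would, in place of code of your own. Each camera call takes 0.05 s, during which the arm holds its last target. There are 200 camera calls.

## Working session

There is one attempt and no reset: what is moved stays moved. The work goes in short steps, each a Python script; the robot and the scene stay as the last script left them, time stands still between calls to the robot, and variables do not carry over. Pictures are saved under pics/ and viewed, at most 10 in all, crops included, and the job is handed in when it is done.

```bash
mkdir -p pics; python3 - <<'E'
from station import *
import cv2,numpy as np
for c in("scene","top"):
    f=grab_frame(c); cv2.imwrite(f"pics/{c}0.png",f[:,:,::-1])
    k=get_calibration(c);print(c,k)
    for l in("balance","pan","unlock_left","unlock_right","tare","power","print","tare_top","weight","tube","carton"):
        print(l,[(np.round(d["score"],2),np.round(d["extent"],1).tolist()) for d in look_for(c,l)][:3])
print(robot.sense())
E
```

```text
scene {'mtx': array([[499.55994568,   0.        , 279.82803802],
       [  0.        , 499.55994568, 213.88631085],
       [  0.        ,   0.        ,   1.        ]]), 'eye': array([1.2164644 , 0.19289237, 1.01107211]), 'attitude': array([-146.93794763,   -0.44306684,   99.47230949])}
balance [(np.float64(0.66), [164.8, 156.8, 277.8, 273.5])]
pan [(np.float64(0.96), [181.6, 190.0, 247.0, 247.2])]
unlock_left [(np.float64(0.39), [243.4, 162.6, 252.2, 171.6])]
unlock_right [(np.float64(0.64), [218.3, 161.3, 225.9, 169.4])]
tare [(np.float64(0.41), [230.8, 165.2, 235.0, 172.0])]
power [(np.float64(0.39), [257.5, 164.7, 268.6, 179.8])]
print [(np.float64(0.4), [207.0, 159.0, 212.0, 163.1])]
tare_top [(np.float64(0.62), [288.2, 178.1, 329.2, 239.9])]
weight [(np.float64(0.6), [344.1, 197.7, 358.2, 225.9])]
tube [(np.float64(0.75), [137.8, 160.6, 165.7, 214.3])]
carton [(np.float64(0.86), [287.1, 179.3, 332.7, 239.5])]
top {'mtx': array([[500.83412698,   0.        , 280.24619604],
       [  0.        , 500.83412698, 209.43869339],
       [  0.        ,   0.        ,   1.        ]]), 'eye'
[... 781 characters left out ...]
42.6, 199.0, 278.9, 260.0])]
{'t': 1.2, 'q': array([-6.97675049e+01,  5.22118687e+00,  7.05135382e+01, -1.81710665e-04,
        1.04265067e+02, -3.24835680e+00]), 'dq': array([-0.11835976,  0.05108508, -0.01304901, -0.08469289,  0.08176241,
        0.04464911]), 'joint_efforts': array([ 1.55463417e-04, -4.46207213e+01, -4.06498897e+01,  6.98169298e-02,
        1.97788904e-02, -1.45461422e-05]), 'tool_pos': array([ 0.23907575, -0.55034231,  0.23361882]), 'ee_rot': array([1.79999802e+02, 1.87624970e-04, 2.34808072e+01]), 'contact_force': array([0.75683324, 0.68550134, 0.8712432 ]), 'torque': array([0.01858742, 0.00899495, 0.01697136]), 'gripper_force': 0.0, 'gripper_width': 0.9999374266079125}
```

```bash
python3 - <<'E'
import cv2,numpy as np
a=cv2.imread("pics/top0.png")[130:290,195:445]; b=cv2.imread("pics/scene0.png")[140:290,120:370]
cv2.imwrite("pics/c0.png",np.hstack([cv2.resize(a[:150,95:200],(400,571)),cv2.resize(b[:,30:170],(400,571*140//150*150//140))]))
E
```

```text
Traceback (most recent call last):
ValueError: all the input array dimensions except for the concatenation axis must match exactly, but along dimension 0, the array at index 0 has size 571 and the array at index 1 has size 570
```

View pics/top0.png

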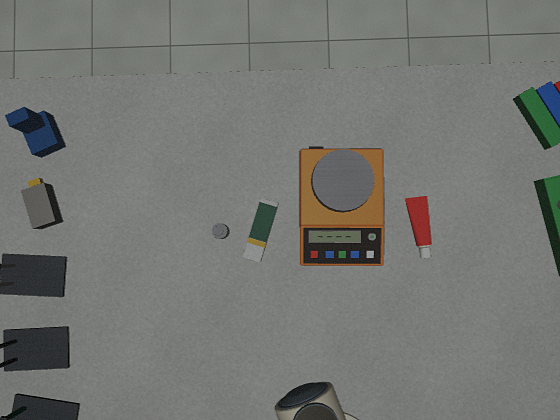

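The top view shows the balance at columns 300–384, rows 149–265. Its key row is near row 254: red 314, blue 330, green 342, blue 354, white 370. The tube is to the right, with the carton and weight to the left.

The blue keys are 60 mm apart, so the fingers must be part-open. The API only offers fully open or closed, so I need to see how the jaws behave when they are stalled. I'll fit the balance pose first.

```bash
cat > loc.py <<'E'
import cv2,numpy as np
from scipy.optimize import least_squares
from scipy.spatial.transform import Rotation as R
from station import get_calibration
n=np.array([-np.sin(np.radians(10)),0,np.cos(np.radians(10))]); s=np.array([-n[2],0,n[0]])
base=np.array([-.0935,0,.054])+.020*s+.007*n
M=np.array([base+[0,y,0] for y in(.066,.030,0,-.030,-.066)])
def proj(c,P):
    k=get_calibration(c); p=(P-k["eye"])@R.from_euler("xyz",k["attitude"],degrees=True).as_matrix()
    return (p/p[:,2:])[:,:2]@k["mtx"][:2,:2].T+k["mtx"][:2,2]
def world(v): return R.from_euler("z",v[2]).apply(M)+[v[0],v[1],0]
def blobs(img,box):
    l,t,r,b=box; h=cv2.cvtColor(img[t:b,l:r],cv2.COLOR_RGB2HSV).astype(int); H,S,V=h[...,0],h[...,1],h[...,2]
    ms=dict(red=((H<6)|(H>172))&(S>120)&(V>90),blue=(H>100)&(H<125)&(S>110)&(V>80),green=(H>45)&(H<80)&(S>110)&(V>60),white=(S<40)&(V>150))
    out={}
    for k,m in ms.items():
        nn,_,st,ce=cv2.connectedComponentsWithStats(m.astype(np.uint8),connectivity=4)
        out[k]=sorted([(int(st[i,4]),(ce[i]+[l,t]).round(2).tolist()) for i in range(1,nn)],reverse=True)[:3]
    return out
E
python3 - <<'E'
from loc import *
bx=dict(top=(304,246,382,264),scene=(200,156,275,182))
obs={}
for c in bx:
    b=blobs(cv2.imread(f"pics/{c}0.png")[:,:,::-1].copy(),bx[c]); print(c,b)
    try:
        bl=sorted([x[1] for x in b["blue"][:2]],reverse=(c=="scene"))
        obs[c]=np.array([b["red"][0][1],bl[0],b["green"][0][1],bl[1],b["white"][0][1]])
    except Exception as e: print(e)
for cs in(["top"],["scene"],["top","scene"]):
    if not all(c in obs for c in cs): continue
    r=least_squares(lambda v:np.concatenate([(proj(c,world(v))-obs[c]).ravel() for c in cs]),[.51,-.05,0],loss="soft_l1")
    print(cs,r.x.round(4),np.degrees(r.x[2]).round(2),"\n",r.fun.reshape(-1,2).round(2).tolist())
print(world(r.x).round(4))
a=cv2.imread("pics/scene0.png")[140:290,130:330]; cv2.imwrite("pics/c0.png",cv2.resize(a,(800,600)))
E
```

```text
top {'red': [(49, [314.0, 254.0])], 'blue': [(63, [329.0, 254.0]), (58, [354.34, 254.0])], 'green': [(51, [341.84, 254.04])], 'white': [(41, [369.56, 253.9])]}
scene {'red': [(33, [261.85, 171.21])], 'blue': [(40, [247.18, 168.88]), (39, [223.33, 165.08])], 'green': [(37, [235.24, 166.89]), (2, [202.5, 175.0])], 'white': []}
list index out of range
['top'] [ 0.5998 -0.0362 -0.0233] -1.34 
 [[-0.27, 0.03], [-0.01, 0.01], [-0.11, -0.05], [0.14, -0.03], [0.24, 0.04]]
[[ 0.487   0.0325  0.0574]
 [ 0.4862 -0.0035  0.0574]
 [ 0.4855 -0.0335  0.0574]
 [ 0.4848 -0.0635  0.0574]
 [ 0.4839 -0.0995  0.0574]]
```

View pics/c0.png

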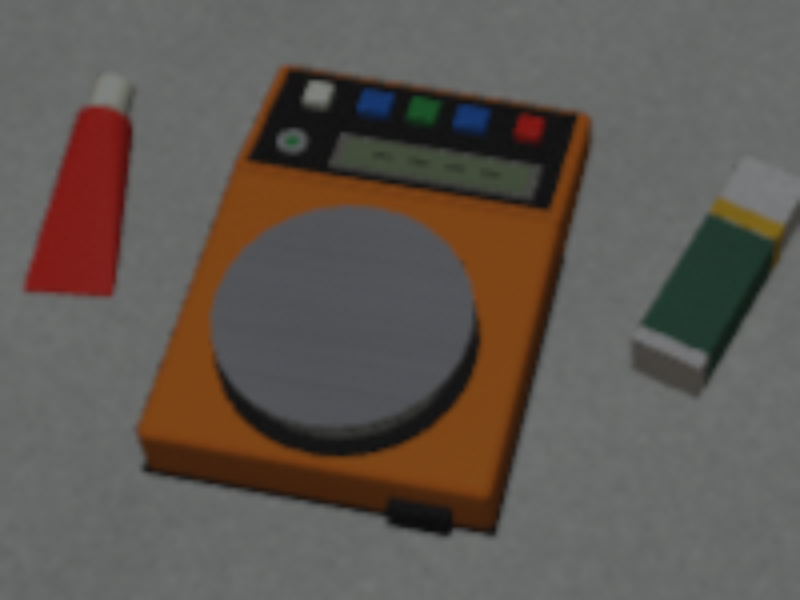

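The scene crop confirms the key layout: white, blue, green, blue, red from left to right as seen from behind. The pan is well behind the row. Next I'll cross-check the pose with the scene camera. I'll also test the jaws on clear bench: press the open fingertips down, close with low grip so friction stalls them, lift, and watch the width.

```bash
python3 - <<'E'
from loc import *
from station import robot
o=np.array([[261.85,171.21],[247.18,168.88],[235.24,166.89],[223.33,165.08]])
print("scene res",(proj("scene",world([.5998,-.0362,-.0233]))[:4]-o).round(2).tolist())
def st(m):
    s=robot.sense(); print(m,round(s["t"],2),s["tool_pos"].round(4),"w",round(s["gripper_width"],3),"gf",round(s["gripper_force"],1),s["contact_force"].round(1))
st("0"); robot.move_ptp([.40,-.42,.05],[180,0,0]); st("above")
print(robot.line_to([.40,-.42,.006],velocity=.08,force_limit=15)); st("touch")
robot.grab(3); st("grab")
p=robot.sense()["tool_pos"]; p[2]+=.006
robot.line_to(p,velocity=.1); st("lift")
for i in range(3): robot.pause(.1); st("p")
E
```

```text
scene res [[-0.9, -0.86], [-0.78, -0.8], [-0.91, -0.7], [-1.0, -0.76]]
0 1.2 [ 0.2391 -0.5503  0.2336] w 1.0 gf 0.0 [0.8 0.7 0.9]
above 2.27 [ 0.4    -0.421   0.0512] w 0.999 gf 0.0 [ 0.6 -0.1  1.2]
True
touch 2.77 [ 0.3998 -0.4204  0.0114] w 1.0 gf 2.4 [ 0.4 -0.6  5.2]
grab 4.11 [ 0.3996 -0.4198  0.0114] w 0.003 gf 0.1 [-0.2  0.2 -0.3]
lift 4.36 [ 0.3998 -0.4201  0.0181] w 0.008 gf 0.0 [-0.2  0.3  0.3]
p 4.46 [ 0.3996 -0.4199  0.0176] w 0.004 gf 0.0 [ 0.1  0.6 -0.2]
p 4.56 [ 0.3995 -0.4198  0.0173] w 0.005 gf 0.0 [ 0.3 -0.8 -1.1]
p 4.66 [ 0.3995 -0.4198  0.0173] w 0.005 gf 0.0 [ 0.6 -0.6  1. ]
```

The scene residual is uniform at about 0.85 px (≈2 mm), which is calibration error, so the pose holds. The jaws take about 1.3 s for full travel. The pressing force was too low to stall them, so I'll repeat with a firmer press.

```bash
cat > util.py <<'E'
from station import robot
def st(m=""):
    s=robot.sense(); print(m,round(s["t"],2),s["tool_pos"].round(4),"w",round(s["gripper_width"],3),"gf",round(s["gripper_force"],1),s["contact_force"].round(1)); return s
E
python3 - <<'E'
from util import *
robot.open_jaws(); st("open")
print(robot.line_to([.40,-.42,.003],velocity=.05,force_limit=45)); st("press")
robot.grab(3); st("grab"); robot.pause(.1); st("hold")
p=robot.sense()["tool_pos"]; p[2]=.016
robot.line_to(p,velocity=.1); st("lift")
for i in range(4): robot.pause(.05); st("p")
E
```

```text
open 6.03 [ 0.3996 -0.4198  0.0174] w 0.997 gf 0.0 [-0.1 -0.5 -0.1]
True
press 6.31 [ 0.4005 -0.4207  0.0114] w 1.005 gf 3.3 [-1.1  1.   6.6]
grab 7.65 [ 0.4008 -0.4208  0.0114] w 0.006 gf 2.5 [0.1 0.8 4.9]
hold 7.75 [ 0.4008 -0.4208  0.0114] w 0.006 gf 2.5 [-0.5  1.3  5.1]
lift 8.0 [ 0.4008 -0.4209  0.016 ] w 0.005 gf 0.0 [ 0.4  0.5 -0.4]
p 8.05 [ 0.4007 -0.4208  0.0157] w 0.005 gf 0.0 [-0.  -0.4 -0.1]
p 8.1 [ 0.4006 -0.4207  0.0156] w 0.005 gf 0.0 [ 0.2  0.  -0.3]
p 8.15 [ 0.4006 -0.4206  0.0155] w 0.008 gf 0.0 [-0.8  0.7 -0.7]
p 8.2 [ 0.4006 -0.4206  0.0155] w 0.003 gf 0.0 [-0.  -0.  -0.3]
```

The force limit trips on the impact, leaving only about 5 N. This time I'll press to a commanded depth instead, then rehearse the idea: stall the open jaws by friction, hop over while they close at about 40 mm/s, and land part-open so that friction holds them.

```bash
python3 - <<'E'
from util import *
robot.open_jaws(); st("open")
for z in(.009,.005):
    robot.line_to([.40,-.42,z],velocity=.05); s=st("press %g"%z)
    if s["contact_force"][2]>35: break
robot.grab(3); st("grab")
robot.line_to([.388,-.42,.022],velocity=.15); st("hop")
robot.line_to([.376,-.42,z],velocity=.15); st("land")
for i in range(3): robot.pause(.15); st("p")
E
```

```text
open 9.57 [ 0.4008 -0.4208  0.016 ] w 1.0 gf 0.0 [ 0.5 -0.   0.2]
press 0.009 9.87 [ 0.4009 -0.421   0.0114] w 0.997 gf 5.3 [-1.3  0.5 10.5]
press 0.005 10.12 [ 0.401  -0.421   0.0112] w 1.0 gf 14.8 [-6.9  6.4 29.9]
grab 10.33 [ 0.401  -0.4211  0.0112] w 1.001 gf 14.8 [-7.9  6.4 29.5]
hop 10.62 [ 0.3881 -0.4204  0.0223] w 0.615 gf 0.0 [ 0.1 -0.3  0.5]
land 10.92 [ 0.3784 -0.4224  0.0112] w 0.494 gf 15.1 [-2.7  3.5 30.1]
p 11.07 [ 0.3785 -0.4224  0.0112] w 0.495 gf 15.3 [-2.9  4.9 30.6]
p 11.22 [ 0.3785 -0.4224  0.0112] w 0.496 gf 15.3 [-3.7  4.4 30.3]
p 11.37 [ 0.3784 -0.4224  0.0112] w 0.501 gf 15.3 [-3.4  4.3 30.7]
```

That works: the jaws stall at full width, then land at w≈0.50, giving about 57 mm between fingertip centres, and they hold at 30 N. I'll repeat it on the panel, stalling on the bare surface behind the keys and landing on the blue pair. First I'll hover and check alignment.

```bash
cat >> util.py <<'E'
import numpy as np
from scipy.spatial.transform import Rotation as R
from loc import n,s,base
V=np.array([.601,-.035,0]); YAW=-1.34; RZ=R.from_euler("z",YAW,degrees=True); ORI=[180,-10,YAW]
ROW=base-.007*n              # panel surface at the green key
def tcp(up,h): return RZ.apply(ROW-up*s+(h+.011)*n)+V   # fingertips up the slope from the row, h above panel
def tip():
    d=RZ.inv().apply(robot.sense()["tool_pos"]-V)-ROW; return np.round(1e3*np.array([-d@s,d[1],d@n-.011]),1)
E
python3 - <<'E'
from util import *
from station import grab_frame
import cv2
robot.line_to([.378,-.42,.2],velocity=.4); robot.open_jaws()
robot.move_ptp(tcp(.028,.06),ORI); robot.line_to(tcp(.028,.015),velocity=.2); st("hover"); print(tip())
a=grab_frame("top")[200:290,285:405]; b=grab_frame("scene")[120:210,190:310]
cv2.imwrite("pics/h.png",cv2.resize(np.vstack([a,b])[:,:,::-1],(780,585*2*0+600),interpolation=cv2.INTER_CUBIC) if 0 else np.hstack([cv2.resize(x,(400,300),interpolation=cv2.INTER_CUBIC) for x in(a,b)])[:,:,::-1])
E
```

```text
hover 15.28 [ 0.5104 -0.0336  0.0804] w 1.001 gf 0.0 [-0.5 -0.8  0.1]
[27.4 -0.7 14.5]
```

View pics/h.png

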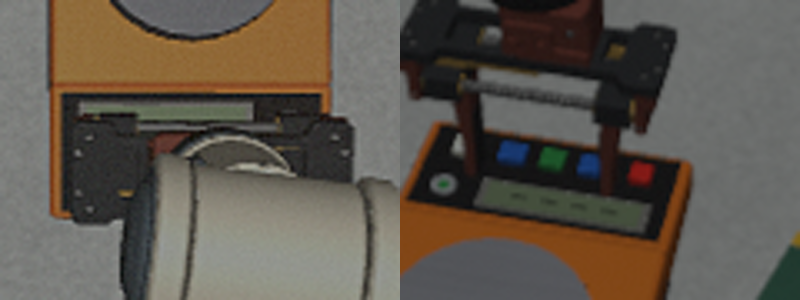

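In the scene crop, the fingertips are at about (211, 172) and (252, 178), behind the row and either side of the blue pair. I'll check that against the projection, and go on only if it agrees.

```bash
python3 - <<'E'
from util import *
from loc import proj
p=robot.sense()["tool_pos"]
T=R.from_euler("xyz",ORI,degrees=True)
print(proj("scene",np.array([p+T.apply([.008,y,.011]) for y in(.051,-.051)])).round(1).tolist())
print(proj("scene",RZ.apply(base+np.array([[0,.03,0],[0,0,0],[0,-.03,0]]))+V).round(1).tolist(),"seen 247.2,168.9 235.2,166.9 223.3,165.1")
E
```

```text
[[209.6, 170.5], [251.7, 177.1]]
[[246.8, 168.5], [234.7, 166.6], [222.7, 164.8]] seen 247.2,168.9 235.2,166.9 223.3,165.1
```

The projections agree to about 1 px. Doing the stall, hop and landing now.

```bash
python3 - <<'E'
from util import *
robot.line_to(tcp(.028,-.006),velocity=.08); st("press"); print(tip())
robot.grab(3); s=st("stall"); print(tip())
if s["gripper_width"]<.97:
    robot.line_to(tcp(.04,.03)); raise SystemExit("no stall")
robot.line_to(tcp(.013,.020),velocity=.2); st("hop")
robot.line_to(tcp(.002,-.003),velocity=.2); s=st("land"); print(tip())
if .3<s["gripper_width"]<.8:
    for i in range(8): robot.pause(.45); st("hold"); print(tip())
from station import grab_frame
import cv2; cv2.imwrite("pics/hold.png",cv2.resize(grab_frame("scene")[120:210,190:310],(800,600),interpolation=cv2.INTER_CUBIC)[:,:,::-1])
E
```

```text
press 15.79 [ 0.5173 -0.0336  0.0673] w 0.998 gf 15.1 [-12.1  -1.3  29.5]
[32.  -0.6  0.4]
stall 16.01 [ 0.5173 -0.0336  0.0672] w 0.997 gf 15.0 [-12.9  -0.7  28.6]
[31.9 -0.6  0.3]
hop 16.31 [ 0.4959 -0.0326  0.0839] w 0.596 gf 0.0 [-0.4  0.7 -0.2]
land 16.58 [ 0.4923 -0.0328  0.0655] w 0.456 gf 16.4 [-8.5  0.2 31.6]
[ 7.  -0.3  3. ]
hold 17.03 [ 0.4923 -0.0328  0.0655] w 0.456 gf 16.6 [-8.6  1.9 32.7]
[ 7.  -0.3  3. ]
hold 17.48 [ 0.4923 -0.0328  0.0655] w 0.453 gf 16.6 [-9.   0.9 31.8]
[ 7.  -0.3  3. ]
hold 17.93 [ 0.4924 -0.0328  0.0655] w 0.455 gf 16.6 [-9.8  1.4 31.1]
[ 7.1 -0.4  3. ]
hold 18.38 [ 0.4923 -0.0328  0.0655] w 0.451 gf 16.6 [-8.4  1.1 31.9]
[ 7.  -0.3  3. ]
hold 18.83 [ 0.4923 -0.0328  0.0655] w 0.456 gf 16.6 [-10.    1.3  31.9]
[ 7.  -0.3  3. ]
hold 19.28 [ 0.4923 -0.0328  0.0655] w 0.453 gf 16.6 [-9.1  0.5 31.9]
[ 7.  -0.3  3. ]
hold 19.73 [ 0.4924 -0.0328  0.0655] w 0.461 gf 16.6 [-8.9  0.6 31.9]
[ 7.1 -0.3  3. ]
hold 20.18 [ 0.4923 -0.0328  0.0655] w 0.456 gf 16.6 [-9.9  0.8 32.3]
[ 7.1 -0.3  3. ]
```

View pics/hold.png

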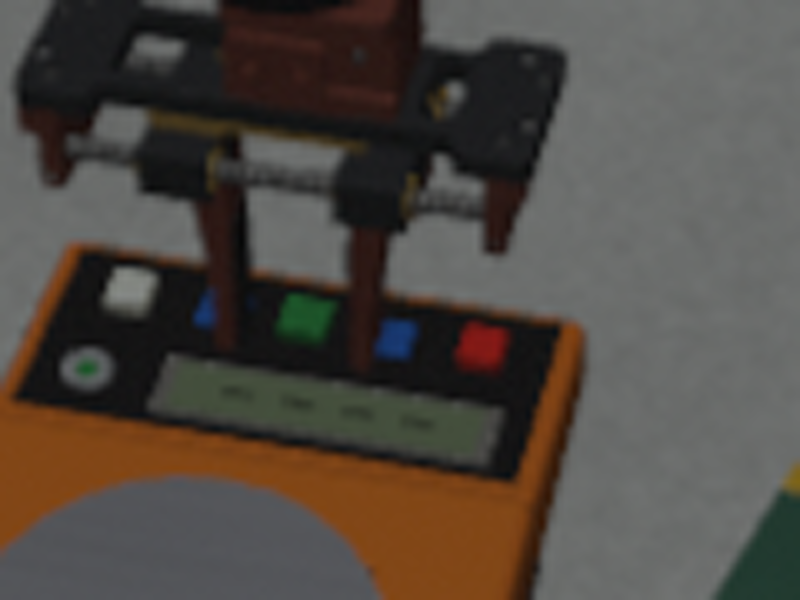

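Both tips rest exactly at the 3.0 mm stop height with 16 N each, held for 3.6 s. The picture shows the fingers on the two blue keys at (225, 310) and (380, 335), with the green, red and white keys untouched. Next I'll release quickly, moving up and back so the closing fingers clear the green key, then press it with the jaws closed.

```bash
python3 - <<'E'
from util import *
robot.line_to(tcp(.026,.035),velocity=.4); st("lift")
robot.grab(3); robot.pause(.2); st("shut")
robot.line_to(tcp(0,.03),velocity=.15); robot.line_to(tcp(0,.012),velocity=.1); st("above"); print(tip())
robot.line_to(tcp(-.002,-.0015),velocity=.05); robot.pause(.6); st("green"); print(tip())
E
```

```text
lift 20.49 [ 0.507  -0.0329  0.1011] w 0.117 gf 0.0 [0.1 0.4 0.7]
shut 20.99 [ 0.5053 -0.0328  0.1   ] w 0.005 gf 0.0 [ 0.4 -0.8 -0.3]
above 21.65 [ 0.4838 -0.0322  0.0725] w 0.011 gf 0.0 [-0.2  0.   0.7]
[-0.2  0.1 11.3]
green 22.68 [ 0.4858 -0.0324  0.0645] w 0.003 gf 12.2 [-11.2   1.4  22.3]
[ 0.5 -0.1  3.1]
```

```bash
python3 - <<'E'
from util import *
from station import grab_frame
import cv2
robot.line_to(tcp(0,.05),velocity=.15); robot.line_to(tcp(-.02,.2),velocity=.3); robot.pause(.3); st("away")
cv2.imwrite("pics/end.png",cv2.resize(grab_frame("scene")[120:300,120:360],(800,600),interpolation=cv2.INTER_CUBIC)[:,:,::-1])
E
```

```text
away 24.12 [ 0.4313 -0.031   0.2529] w 0.006 gf 0.0 [ 0.2 -0.6  0. ]
```

View pics/end.png

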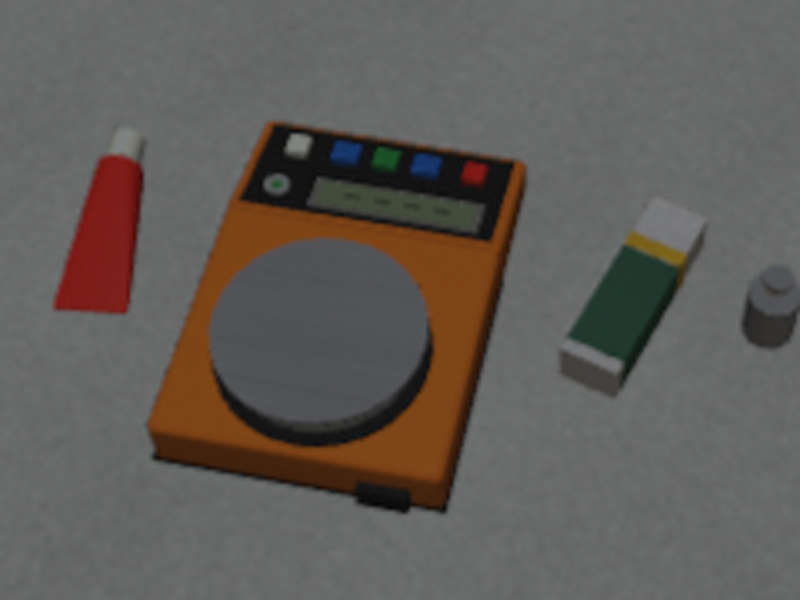

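The last picture shows all five keys up (row from (298, 145) to (474, 172)), and the tube, carton and weight unmoved. The arm is clear, so I'm handing in.

```bash
python3 -c "
from station import robot
print(robot.finish_job())"
```

```text
the job is handed in; nothing more can be done
None
```

Job handed in, result not reported back: both blue keys were held at their stops for 3.6 s and released, then the green key was pressed fully down on its own and released, at about 24 s on the clock with the red and white keys, pan, tube, carton and weight untouched.

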